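# Unload the tested amplifier housing from its nest

### The job

The amplifier housing in the dark grey test nest has been tested: swing the red-knobbed clamp arm off it, about a quarter turn to its open stop, and then lift the housing straight up out of its cavity, keeping it level. Set it down gently, flat on the floor of the empty black tray (lower it all the way before letting go), leave the clamp open, and leave the two finished housings and the wrench where they are.

Things in the scene. Friction and masses are not known exactly. Their poses are not given: they have to be found in the camera images.
- housing: Part to unload, a cast aluminium housing, 0.4 kg: flat base 130 x 70 x 16 mm, on its middle a raised finned block 74 x 32 mm, 28 mm high (top 44 mm above the underside), a thin brass connector on the block's +x end. Grip the block across its 32 mm. It starts in the nest's cavity. Origin: centre of its underside; x along its length, y across the 32 mm, z up.
- nest: Fixed test nest: orange-brown board 210 x 170 x 12 mm, on it a dark grey block 165 x 105 x 22 mm with a cavity 133 x 73 mm, 14 mm deep, its floor 20 mm and its rim 34 mm above the bench; the housing's base stands 2 mm above the rim. Origin: centre of the board's underside; x along the cavity's length, z up.
- clamp (a joint): Angle (rad) of the flat steel clamp arm on its upright pivot. 0: points along the nest's -y, 2 mm above the housing's -x end flange, blocking it. Grows as the arm swings outwards, clockwise seen from above; at 1.57 it points along the nest's -x; end stop 1.65. It stays where left. Arm 18 mm wide, reaching 90 mm from the pivot, its top 48 mm above the bench.
- clamp_knob (a point): Centre of the top of the upright red cylindrical knob on the clamp arm, 98 mm above the bench; the knob is 22 mm in diameter and 50 mm tall and stands 80 mm from the pivot axis. It is fixed to the arm and moves with it.
- clamp_pivot (a point): Point on the vertical pivot axis of the clamp arm, 36 mm above the bench, at x -50, y +66 mm in the nest's frame.
- tray_empty: A shallow black open tray fixed to the bench, 152 x 92 x 16 mm outside, walls 4 mm thick, floor 4 mm thick (inside 144 x 84 mm); the only empty one of three, where the housing goes, along the tray's length (either way round). Origin: centre of its underside; x along its length, z up.
- tray_a: A shallow black open tray fixed to the bench, 152 x 92 x 16 mm outside, walls 4 mm thick, floor 4 mm thick (inside 144 x 84 mm); it already holds a finished housing. Origin: centre of its underside; x along its length, z up.
- tray_b: A shallow black open tray fixed to the bench, 152 x 92 x 16 mm outside, walls 4 mm thick, floor 4 mm thick (inside 144 x 84 mm); it already holds a finished housing. Origin: centre of its underside; x along its length, z up.
- done_a: It is a bare aluminium amplifier housing like housing, already tested, lying in tray_a; leave it there. Same size and origin as housing.
- done_b: It is a bare aluminium amplifier housing like housing, already tested, lying in tray_b; leave it there. Same size and origin as housing.
- wrench: Bystander: steel wrench 160 mm long, lying between the robot and the trays. Origin: centre of its underside.
Mind the look-alikes: they are no part of the job. Leave any brown look-alike of the tray_empty alone. What is shaped like the housing but pink is not meant.

How it is judged:
By the outcome, as a careful person would: the job done as asked, in the order asked, and still so for the second after the job is handed in, with the robot touching nothing.
It also fails if it takes over 58 s, if anything falls off the work surface, if the arm or the gripper's body presses on something with over 40 N, if the wrist force passes 120 N, or if a joint passes its speed limit or range.

### The arm

A 7-joint arm with a two-finger parallel gripper is mounted at the origin on the work surface. World frame = base frame: x ahead of the robot, y to its left, z up, the work surface at z = 0. Lengths are in m, angles in rad, forces in N, time in s.
With the tool pointing down it reaches from about 0.4 to 0.85 m from the base axis. Payload 4.5 kg.
Tool frame: the origin (TCP) lies midway between the tips of the shut fingers; the grasp point (between the pads) lies 19 mm behind it; z points along the fingers, y is the direction in which the jaws open and shut (so a half turn about z gives the same grasp; the last joint's range is limited). The gripper opens to 88 mm and grips with 3 to 60 N. Pads are 18 mm wide; open, the fingers measure 123 mm over their backs; the gripper's body (75 mm by 187 mm) begins 45 mm behind the grasp point.
Start: joints at [1.253, 0.689, -0.195, 1.565, 0.157, 0.902, -0.215], TCP at [0.215, -0.587, 0.239] pointing down, gripper open.
Joint ranges: [-3.01, 3.01], [-0.46, 2.08], [-1.47, 1.51], [0.13, 2.56], [-1, 4.14], [0.04, 2.09], [-2.66, 2.66]. Speed limits (rad/s): [2.57, 2.57, 3.14, 3.14, 3.14, 3.14, 3.14].

### API

Orientations are given as a unit quaternion [x, y, z, w].
In Python, from plant import r gives the robot as it stands. The module is installed in compiled form; this text tells all that it offers.
- The arm moves only by the tool carry_out, never from a script. Its argument "commands" is a list of rows, each a list of 6 numbers: the shift along the tool's x, y, z in m, then the turn, a rotation vector about the tool's x, y, z in degrees. In form: [[dx, dy, dz, wx, wy, wz], ...]. A call has 1 to 12 rows; each row is the pose to reach, as a shift and turn from the pose commanded when the call began, along the tool's axes at that moment; what a row does not reach only later rows make up. A row lasts 1/10 s, in which the tool goes at most 50 mm and 8.59 degrees, less where a joint would pass 70% of its speed; a pose out of reach is approached as far as the arm can. A call with a gripper value outside its range is refused whole. "fingers" is the closure in counts, from 0 (fully open) to 255 (shut), set as the call begins (left out, the last holds). The fingers move at their own pace and stop on an object; "grip_force" is the grip in N (left out, the last holds). Time passes only in rows, so rows that repeat a pose let the fingers close. It gives the time, the measured TCP pose, the force and the opening at its end, in the units of the state.
- r.get_state(): the state, without advancing time (a new reading comes with each control period).
- r.snapshot(name): name is "scene" or "top"; returns a dict with "img" (384x512x3 uint8, blue, green, red), "intrinsics" (3x3 intrinsics, pixels), "extrinsics" (4x4, takes a point from camera to world coordinates). Camera axes: x right, y down, z forward; pixel columns grow to the right and rows downward; lengths in m; the calibration is good to about 2 mm. A picture is of the moment at which its call begins. There is no depth.
- r.finish_job(): hands the job in, once; it reports no verdict.
Trained networks look in a picture, given as the dict that the camera call returned (one of the last four; its "shot" number tells which), for a name from the list of things; names that differ only in an ending like _2 or _b are one class to them, and where a whole thing is asked for, a point or a joint stands for the part that bears it (a point fixed in the world has none). Each returns a list of dicts, best first, with "p" (0 to 1); they miss things now and then, are a little off and sometimes report something else, mostly with a low value. They report only what shows in the picture. A call takes as long as a camera call. They do not tell look-alikes from the thing itself.
- r.spot_in(picture, label): "xyz" ([x, y, z] in m, in world coordinates, good to about 4 mm: the middle of the surface that is visible of it).
- r.spot_point(picture, label): "xyz" ([x, y, z] in m, in world coordinates, good to about 4 mm: a listed point, or the origin of a listed thing).
The state is a dict: "clock": time; "q": joint angles; "qd": joint speeds; "joint_torque": joint torques, N m; "tool_pos": TCP position; "eef_rot": TCP orientation; "contact_force": force on the tool from outside, world axes, zero at the start; "moment": the same for the moment, N m; "opening": opening from 0.0 (shut) to 1.0 (fully open).
Only numpy, scipy, OpenCV 4.12 (cv2) and the standard library are available. Lean on these libraries where they do the work, as an engineer would, in place of code of your own. Each camera call takes 0.05 s, during which the arm holds its last target.

## Working session

There is one attempt and no reset: what is moved stays moved. The work goes in short steps, Python scripts to look and compute and a tool call to move; the robot and the scene stay as the last step left them, time stands still between calls to the robot, and variables do not carry over. Pictures are saved under pics/ and viewed, and the job is handed in when it is done.

Besides the shell and the picture viewer there is one more tool, called after "Call:" as name(argument=value, ...) on one line, values as JSON. carry_out: Moves the arm, as the interface text tells. Its arguments: {"type":"object","properties":{"commands":{"type":"array","items":{"type":"array","items":{"type":"number"}}},"fingers":{"type":"number"},"grip_force":{"type":"number"}},"required":["commands"]}

```bash
mkdir -p pics; cat > h.py <<'E'
import numpy as np,cv2
from plant import r
from scipy.spatial.transform import Rotation as R
def proj(s,P):
    E=np.linalg.inv(s["extrinsics"]);p=(E[:3,:3]@np.atleast_2d(P).T).T+E[:3,3]
    q=(s["intrinsics"]@p.T).T;return q[:,:2]/q[:,2:]
def ray(s,uv,z):
    d=s["extrinsics"][:3,:3]@np.linalg.inv(s["intrinsics"])@np.array([uv[0],uv[1],1.]);o=s["extrinsics"][:3,3]
    return o+d*(z-o[2])/d[2]
E
python3 - <<'E'
from h import *
np.set_printoptions(precision=4,suppress=True)
st=r.get_state();print(st)
for n in("scene","top"):
    s=r.snapshot(n);s={k:(np.array(v) if k in("img","intrinsics","extrinsics") else v) for k,v in s.items()} if 0 else s
    cv2.imwrite(f"pics/{n}0.png",cv2.resize(s["img"],(800,600)))
    for l in("housing","nest","clamp_knob","clamp_pivot","tray_empty","wrench"):
        print(n,l,[(np.round(d["xyz"],3),round(d["p"],2)) for d in r.spot_point(s,l)])
    np.savez(f"{n}0.npz",**{k:s[k] for k in("img","intrinsics","extrinsics")})
E
```

```text
{'clock': 0.0, 'q': array([ 1.2528,  0.69  , -0.1945,  1.5663,  0.1573,  0.9025, -0.2151]), 'qd': array([-0.0019, -0.0001, -0.0007, -0.0004,  0.0007,  0.    , -0.0013]), 'joint_torque': array([  0.0002, -52.7563,  -1.267 , -15.3428,  -0.0527,   0.0064,
         0.0002]), 'tool_pos': array([ 0.2151, -0.5862,  0.2379]), 'eef_rot': array([ 0.9846,  0.175 , -0.0003, -0.0009]), 'contact_force': array([-0.315 , -0.3167, -0.2616]), 'moment': array([ 0.0372, -0.0344, -0.0404]), 'opening': 0.9988075104139543}
scene housing [(array([ 0.324,  0.295, -0.001]), 0.8), (array([0.578, 0.15 , 0.021]), 0.67)]
scene nest [(array([0.579, 0.15 , 0.002]), 0.81)]
scene clamp_knob [(array([0.536, 0.122, 0.096]), 0.44)]
scene clamp_pivot [(array([0.51 , 0.197, 0.034]), 0.81)]
scene tray_empty [(array([ 0.582, -0.526, -0.   ]), 0.74), (array([ 0.589, -0.325,  0.   ]), 0.7), (array([0.507, 0.199, 0.035]), 0.54)]
scene wrench [(array([ 0.34 , -0.185, -0.001]), 0.82)]
top housing [(array([0.323, 0.295, 0.001]), 0.77), (array([0.58 , 0.152, 0.021]), 0.56), (array([0.537, 0.121, 0.097]), 0.43)]
top nest [(array([ 0.582,  0.152, -0.005]), 0.92), (array([0.58 , 0.148, 0.021]), 0.61)]
top clamp_knob [(array([0.537, 0.118, 0.098]), 0.52)]
top clamp_pivot [(array([0.51 , 0.203, 0.037]), 0.78)]
top tray_empty [(array([ 0.585, -0.33 , -0.001]), 0.94), (array([ 0.581, -0.523,  0.005]), 0.89)]
top wrench [(array([ 0.34 , -0.186,  0.   ]), 0.82)]
```

View pics/scene0.png

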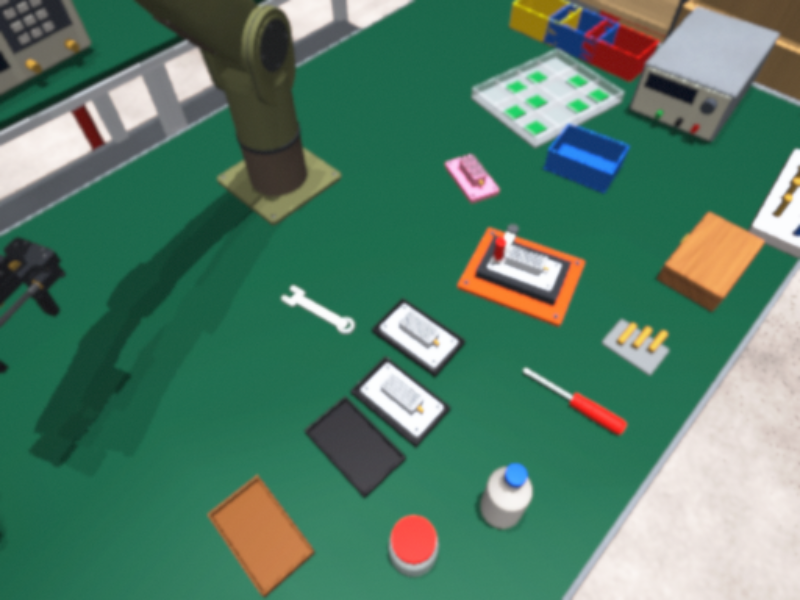

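View pics/top0.png

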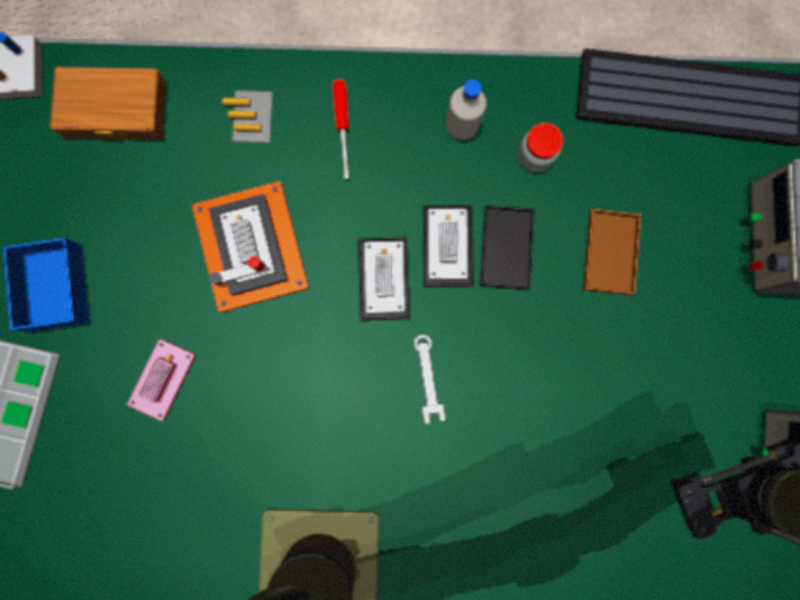

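The black empty tray is at (508,247) in the top view, right next to a filled tray. The brown look-alike is at (612,252), the real housing sits in the nest at (245,240), and the pink look-alike is at (160,380). Next I'll measure outlines and confirm these in enlarged crops.

```bash
cat > m.py <<'E'
from h import *
np.set_printoptions(precision=4,suppress=True)
s=dict(np.load("top0.npz"));im=s["img"]
hsv=cv2.cvtColor(im,cv2.COLOR_BGR2HSV)
def rect(mask,z,name):
    c=max(cv2.findContours(mask,cv2.RETR_EXTERNAL,cv2.CHAIN_APPROX_NONE)[0],key=cv2.contourArea)[:,0,:].astype(float)
    h=cv2.convexHull(c.astype(np.float32))[:,0]
    P=np.array([ray(s,p,z)[:2] for p in h]).astype(np.float32)
    b=cv2.minAreaRect(P*1000);print(name,b)
    return b
def win(m,x0,y0,x1,y1):
    o=np.zeros_like(m);o[y0:y1,x0:x1]=m[y0:y1,x0:x1];return o
or_=cv2.inRange(hsv,(3,150,90),(20,255,255))
rect(win(or_,115,110,205,205),.012,"board")
notgreen=255-cv2.inRange(hsv,(55,90,30),(90,255,255))
rect(win(notgreen,306,125,346,190),.016,"tray_empty")
rect(win(notgreen,268,125,304,190),.016,"mid tray")
rect(win(notgreen,225,145,266,210),.016,"left tray")
wh=cv2.inRange(hsv,(0,0,150),(180,60,255))
dk=win(cv2.inRange(hsv,(0,0,0),(180,90,110)),120,115,195,195)
rect(dk,.034,"nestblock")
cv2.imwrite("pics/nest_crop.png",cv2.resize(im[105:210,110:210],None,fx=5.5,fy=5.5,interpolation=cv2.INTER_CUBIC))
cv2.imwrite("pics/tray_crop.png",cv2.resize(im[120:215,220:420],None,fx=4,fy=4,interpolation=cv2.INTER_CUBIC))
t=dict(np.load("scene0.npz"))
cv2.imwrite("pics/nest_crop_s.png",cv2.resize(t["img"][135:215,285:385],None,fx=7,fy=7,interpolation=cv2.INTER_CUBIC))
E
python3 m.py
```

```text
board ((575.2550659179688, 150.8278350830078), (211.40574645996094, 171.33917236328125), 16.949514389038086)
tray_empty ((585.27783203125, -326.53985595703125), (92.34799194335938, 151.54542541503906), 86.84323120117188)
mid tray ((585.1922607421875, -217.08810424804688), (153.28775024414062, 89.95526885986328), 1.1822589635849)
left tray ((520.5506591796875, -99.27912902832031), (151.02403259277344, 90.90843963623047), 3.386467933654785)
nestblock ((574.0525512695312, 151.30984497070312), (163.97085571289062, 106.7503890991211), 17.10761260986328)
```

View pics/nest_crop.png

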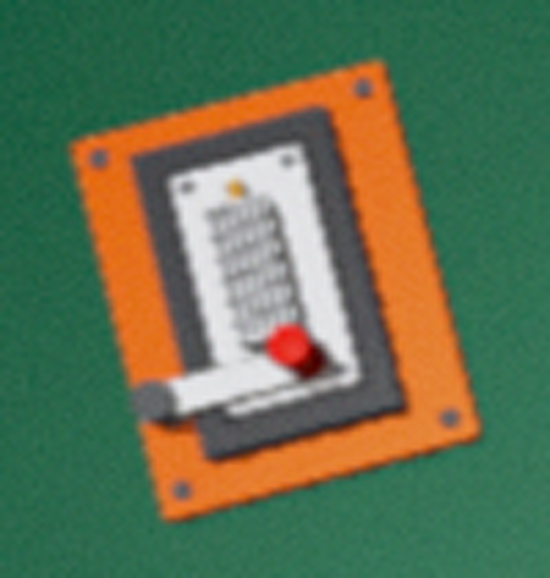

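View pics/tray_crop.png

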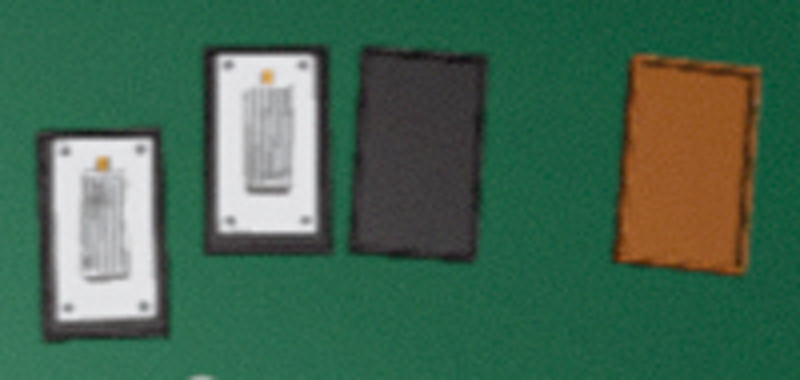

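View pics/nest_crop_s.png

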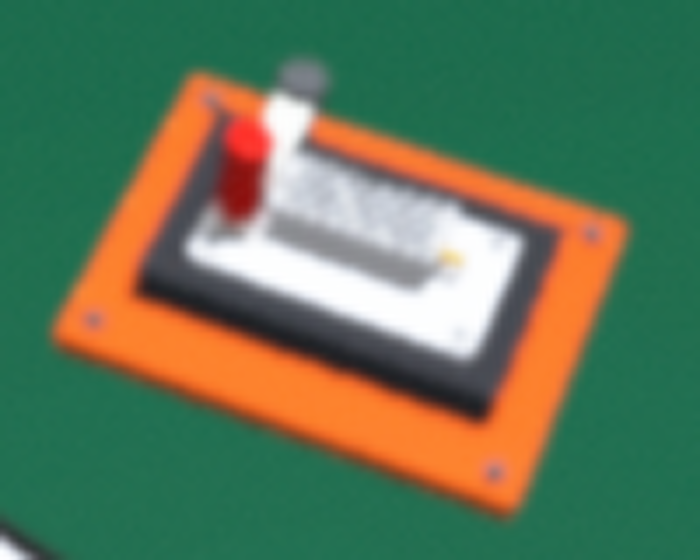

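Confirmed from the crops: the black tray beside the two filled ones is empty, and the real housing sits in the nest with its connector toward +x and the clamp across its -x end. I'll refine the nest pose with both cameras.

```bash
cat > m2.py <<'E'
from h import *
from scipy.optimize import least_squares
np.set_printoptions(precision=4,suppress=True)
V={n:dict(np.load(n+"0.npz")) for n in("top","scene")}
def hull(s,lo,hi,w,inv=False):
    m=cv2.inRange(cv2.cvtColor(s["img"],cv2.COLOR_BGR2HSV),lo,hi)
    if inv:m=255-m
    o=np.zeros_like(m);x0,y0,x1,y1=w;o[y0:y1,x0:x1]=m[y0:y1,x0:x1]
    c=max(cv2.findContours(o,cv2.RETR_EXTERNAL,cv2.CHAIN_APPROX_NONE)[0],key=cv2.contourArea)
    return cv2.convexHull(c)[:,0].astype(float),o
def fit(n,h,z,L,W,x0):
    # chamfer: iou of polygon masks, subpixel via projecting to plane + minAreaRect
    P=np.array([ray(V[n],p,z)[:2] for p in h]).astype(np.float32)*1000
    return cv2.minAreaRect(P)
h,_=hull(V["scene"],(3,150,90),(20,255,255),(285,135,385,215));print("scene board(z .012)",fit("scene",h,.012,0,0,0))
h,_=hull(V["scene"],(55,90,30),(90,255,255),(193,253,262,318),True);print("scene tray",fit("scene",h,.016,0,0,0))
# knob top: red circle centroid
for n,w in(("top",(140,150,180,185)),("scene",(305,140,335,175))):
    h,o=hull(V[n],(170,120,170),(180,255,255),w); h2,o2=hull(V[n],(0,120,170),(3,255,255),w) if 0 else (None,None)
    print(n,"red bbox",h.min(0),h.max(0))
N=lambda x,y,z,c=(.577,.151),a=np.radians(17):[c[0]+x*np.cos(a)-y*np.sin(a),c[1]+x*np.sin(a)+y*np.cos(a),z]
pts=[N(-.05,-.014,.098),N(-.05,.066,.048),N(.105,.085,.012),N(.105,-.085,.012),N(-.105,.085,.012),N(-.105,-.085,.012),N(.037,.016,.064),N(-.037,-.016,.064),N(.037,-.016,.064)]
a=np.radians(-3.2);T=[[.585+x*np.cos(a)-y*np.sin(a),-.3265+x*np.sin(a)+y*np.cos(a),.016] for x in(-.076,.076) for y in(-.046,.046)]
for n in V:
    im=cv2.resize(V[n]["img"],None,fx=6,fy=6,interpolation=cv2.INTER_CUBIC)
    uv=(proj(V[n],np.array(pts+T))+.5)*6
    for u in uv: cv2.drawMarker(im,tuple(int(round(k)) for k in u),(255,0,255),cv2.MARKER_CROSS,12,1)
    for k,c in(("n",uv[:9].mean(0)),("t",uv[9:].mean(0))):
        x,y=c.astype(int);cv2.imwrite(f"pics/ov_{n}_{k}.png",im[max(0,y-290):y+290,max(0,x-290):x+290])
    cv2.imwrite(f"pics/ov_{n}.png",np.hstack([cv2.resize(cv2.imread(f"pics/ov_{n}_{k}.png"),(400,400)) if k=='t' else cv2.resize(cv2.imread(f"pics/ov_{n}_{k}.png"),(400,400)) for k in "nt"]))
cv2.imwrite("pics/ov.png",cv2.resize(np.vstack([cv2.imread(f"pics/ov_{n}.png") for n in V]),(600,600)))
E
python3 m2.py
```

```text
scene board(z .012) ((578.3278198242188, 146.42364501953125), (211.8953094482422, 176.83551025390625), 17.08076286315918)
scene tray ((589.0625610351562, -330.5589294433594), (90.8958740234375, 152.50437927246094), 87.0789794921875)Traceback (most recent call last):
  File "m2.py", line 19, in <module>
    h,o=hull(V[n],(170,120,170),(180,255,255),w); h2,o2=hull(V[n],(0,120,170),(3,255,255),w) if 0 else (None,None)
        ~~~~^^^^^^^^^^^^^^^^^^^^^^^^^^^^^^^^^^^^
  File "m2.py", line 9, in hull
    c=max(cv2.findContours(o,cv2.RETR_EXTERNAL,cv2.CHAIN_APPROX_NONE)[0],key=cv2.contourArea)
ValueError: max() iterable argument is empty
```

```bash
sed -i '/^for n,w in(("top"/,+2d' m2.py; sed -i 's/c=(.577,.151)/c=(.577,.150)/; s/\[.585+x/[.587+x/; s/-.3265+x/-.3285+x/' m2.py; python3 m2.py
```

```text
scene board(z .012) ((578.3278198242188, 146.42364501953125), (211.8953094482422, 176.83551025390625), 17.08076286315918)
scene tray ((589.0625610351562, -330.5589294433594), (90.8958740234375, 152.50437927246094), 87.0789794921875)
```

View pics/ov_top_n.png

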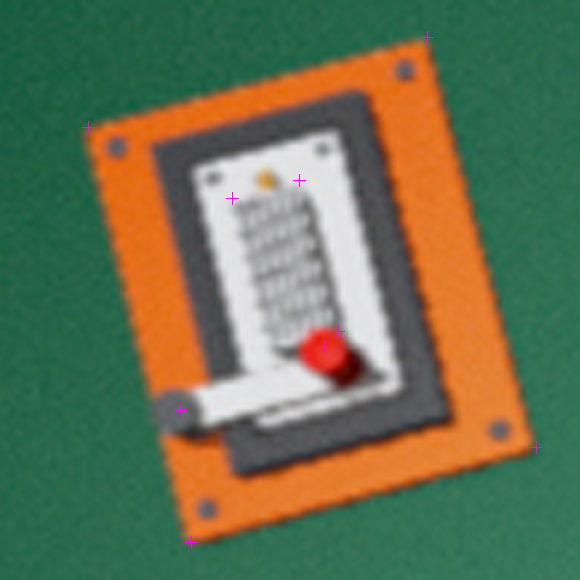

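View pics/ov_scene_n.png

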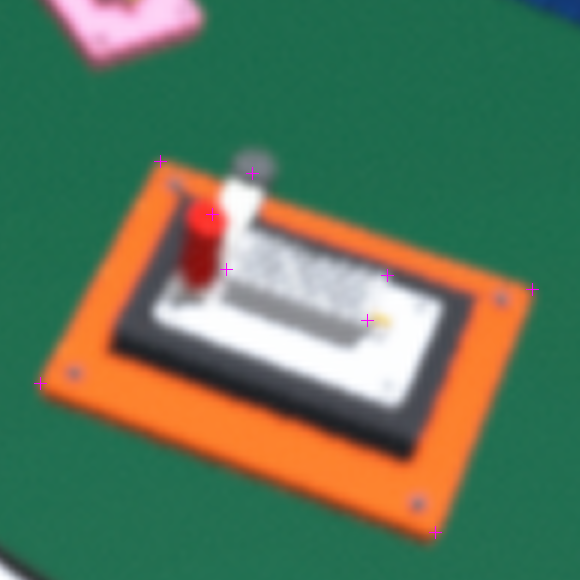

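View pics/ov_top_t.png

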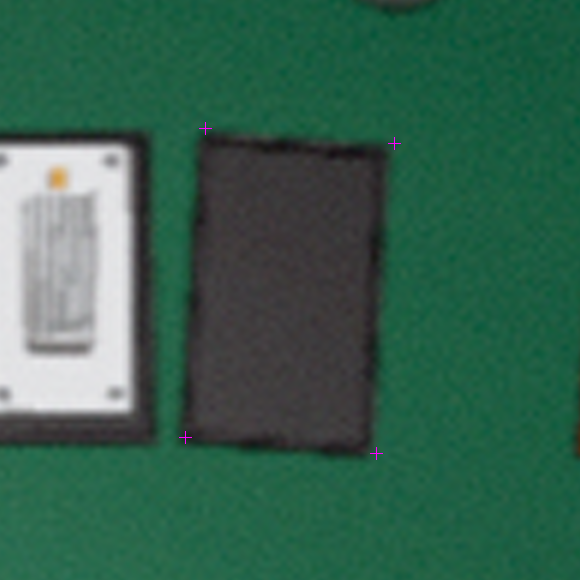

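View pics/ov_scene_t.png

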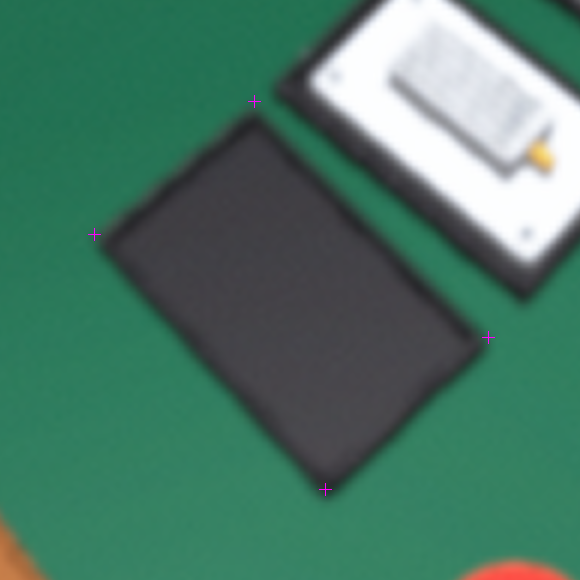

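```bash
cat >> h.py <<'E'
def rel(x,y,z,yaw,st=None):
    """row from present pose to TCP x,y,z, tool pointing straight down with tool-x at yaw deg"""
    st=st or r.get_state();R0=R.from_quat(st["eef_rot"])
    Rt=R.from_euler("z",yaw,degrees=True)*R.from_euler("x",180,degrees=True)
    return np.round(np.r_[R0.inv().apply(np.array([x,y,z])-st["tool_pos"]),(R0.inv()*Rt).as_rotvec(degrees=True)],4)
E
python3 - <<'E'
from h import *
print(rel(.5345,.121,.20,107))
E
```

```text
[ 5.43500e-01 -5.54400e-01  3.87000e-02  3.50000e-03  5.30000e-03
 -8.68444e+01]
```

Call:
carry_out(commands=[[0.5435,-0.5544,0.0387,0,0,-86.8],[0.5435,-0.5544,0.0387,0,0,-86.8],[0.5435,-0.5544,0.0387,0,0,-86.8],[0.5435,-0.5544,0.0387,0,0,-86.8],[0.5435,-0.5544,0.0387,0,0,-86.8],[0.5435,-0.5544,0.0387,0,0,-86.8],[0.5435,-0.5544,0.0387,0,0,-86.8],[0.5435,-0.5544,0.0387,0,0,-86.8],[0.5435,-0.5544,0.0387,0,0,-86.8],[0.5435,-0.5544,0.0387,0,0,-86.8],[0.5435,-0.5544,0.0387,0,0,-86.8],[0.5435,-0.5544,0.0387,0,0,-86.8]], fingers=0, grip_force=10)

```text
clock: 1.9
tool_pos: [0.4626, -0.0387, 0.2089]
eef_rot: [0.595, 0.804, 0.0, 0.0]
contact_force: [1.1, 0.0, 0.6]
opening: 1.003
```

```bash
python3 - <<'E'
from h import *
print(rel(.5345,.121,.20,107),r.get_state())
E
```

```text
[ 0.1318  0.1154  0.0089  0.0354  0.0198 -0.0496] {'clock': 1.9, 'q': array([ 0.33151247,  0.57371324, -0.53768626,  2.0581897 ,  0.48872669,
        0.63421673, -0.2414578 ]), 'qd': array([-1.12792484,  0.18552992,  0.12407173, -0.3729924 , -0.05262011,
        0.15069948, -0.89178424]), 'joint_torque': array([  4.73297775, -42.61350274,  -5.02925858,  -8.45473051,
        -0.1029249 ,  -0.06975893,   0.9761304 ]), 'tool_pos': array([ 0.46256274, -0.03873777,  0.20891755]), 'eef_rot': array([5.95170530e-01, 8.03599350e-01, 1.45932250e-04, 3.22484258e-04]), 'contact_force': array([1.07693241, 0.04139972, 0.59681197]), 'moment': array([-0.09525147, -0.14959627, -0.01292988]), 'opening': 1.0025124019187837}
```

Call:
carry_out(commands=[[0.0,0.0,0.0,0,0,0],[0.0,0.0,0.0,0,0,0]])

```text
clock: 2.1
tool_pos: [0.4621, -0.0392, 0.2089]
eef_rot: [0.594, 0.805, 0.0, 0.0]
contact_force: [-1.0, -1.4, -0.7]
opening: 1.004
```

```bash
python3 - <<'E'
from h import *
print(rel(.5345,.121,.20,107),r.get_state()["tool_pos"])
E
```

```text
[0.1317 0.1164 0.0089 0.0114 0.0057 0.153 ] [ 0.46211715 -0.03915381  0.20888825]
```

Call:
carry_out(commands=[[0.1317,0.1164,0.0089,0,0,0],[0.1317,0.1164,0.0089,0,0,0],[0.1317,0.1164,0.0089,0,0,0],[0.1317,0.1164,0.0089,0,0,0],[0.1317,0.1164,0.0089,0,0,0],[0.1317,0.1164,0.0089,0,0,0]])

```text
clock: 2.7
tool_pos: [0.5343, 0.117, 0.1996]
eef_rot: [0.596, 0.803, -0.001, 0.0]
contact_force: [-0.7, -0.7, 0.5]
opening: 0.999
```

```bash
cat > look.py <<'E'
from h import *
import sys
tag=sys.argv[1];P=np.array(eval(sys.argv[2]));st=r.get_state()
out=[]
for n in("top","scene"):
    s=r.snapshot(n);np.savez(f"{n}_{tag}.npz",**{k:s[k] for k in("img","intrinsics","extrinsics")})
    im=cv2.resize(s["img"],None,fx=5,fy=5,interpolation=cv2.INTER_CUBIC)
    c=((proj(s,P)[0]+.5)*5).astype(int)
    t=((proj(s,st["tool_pos"])[0]+.5)*5).astype(int);cv2.drawMarker(im,tuple(map(int,t)),(255,0,255),cv2.MARKER_CROSS,14,1)
    im=cv2.copyMakeBorder(im,300,300,300,300,cv2.BORDER_CONSTANT)
    x,y=c+300;out.append(im[y-290:y+290,x-195:x+195])
cv2.imwrite(f"pics/{tag}.png",np.hstack(out))
print(np.round(st["tool_pos"],4),np.round(st["contact_force"],1),st["opening"],st["clock"])
E
python3 look.py above [.535,.121,.1]; python3 -c "
from h import *
print(rel(.5345,.121,.073,107))"
```

```text
[0.5343 0.117  0.1996] [-0.7 -0.7  0.5] 0.9991042980638803 2.7
[ 0.0049  0.002   0.1267 -0.1102  0.1238 -0.2543]
```

View pics/above.png

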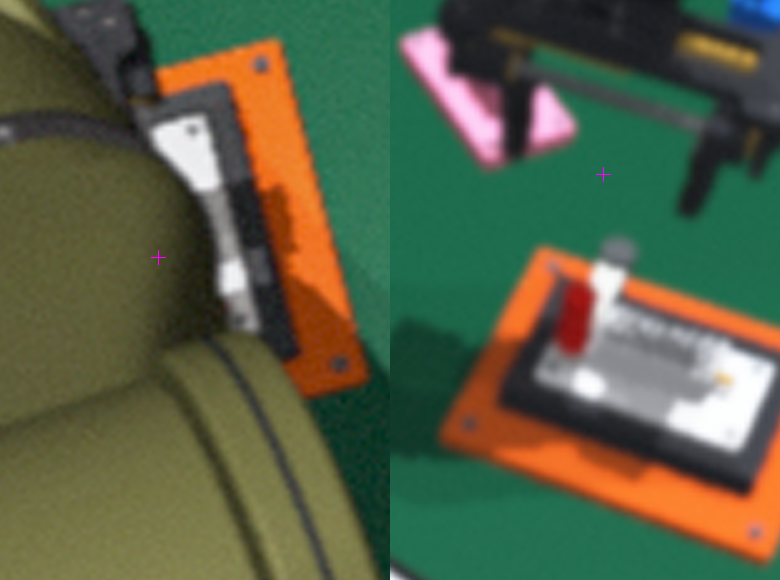

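Call:
carry_out(commands=[[0.001,0.001,0.04,0,0,0],[0.001,0.001,0.08,0,0,0],[0.001,0.001,0.11,0,0,0],[0.001,0.001,0.127,0,0,0],[0.001,0.001,0.127,0,0,0],[0.001,0.001,0.127,0,0,0]])

```text
clock: 3.4
tool_pos: [0.5354, 0.1192, 0.0734]
eef_rot: [0.596, 0.803, -0.0, 0.0]
contact_force: [0.2, 0.2, -0.5]
opening: 1.001
```

```bash
python3 look.py low [.535,.121,.08]; python3 -c "
from h import *
print(rel(.5345,.121,.073,107))"
```

```text
[0.5354 0.1192 0.0734] [ 0.2  0.2 -0.5] 1.0013380228533366 3.4
[ 0.0013 -0.0013  0.0012  0.1153  0.0146 -0.1164]
```

View pics/low.png

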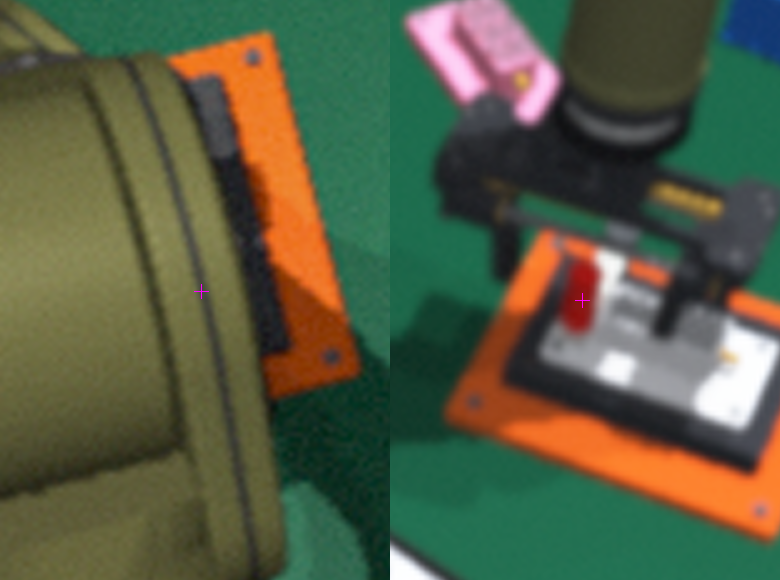

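The knob is between the fingers, so I'm closing on it gently.

Call:
carry_out(commands=[[0.0,0.0,0.0,0,0,0],[0.0,0.0,0.0,0,0,0],[0.0,0.0,0.0,0,0,0],[0.0,0.0,0.0,0,0,0],[0.0,0.0,0.0,0,0,0],[0.0,0.0,0.0,0,0,0],[0.0,0.0,0.0,0,0,0],[0.0,0.0,0.0,0,0,0],[0.0,0.0,0.0,0,0,0],[0.0,0.0,0.0,0,0,0]], fingers=255, grip_force=10)

```text
clock: 4.5
tool_pos: [0.5342, 0.1203, 0.0728]
eef_rot: [0.595, 0.804, -0.001, -0.0]
contact_force: [-3.2, -0.8, 2.6]
opening: 0.243
```

```bash
cat > arc.py <<'E'
from h import *
import sys
# pivot from nest pose; arc rows relative to current pose, keep present yaw error corrected
st=r.get_state();a0=np.radians(17);c=np.array([.577,.150]);
piv=c+[[np.cos(a0),-np.sin(a0)]@np.array([-.05,.066]),[np.sin(a0),np.cos(a0)]@np.array([-.05,.066])]
p=st["tool_pos"];d=p[:2]-piv;print("piv",piv,"radius",np.hypot(*d),"clamp",np.radians(17-90)-np.arctan2(d[1],d[0]),"F",st["contact_force"],st["opening"])
th0=np.arctan2(d[1],d[0]);
for k in np.radians(np.linspace(float(sys.argv[1]),float(sys.argv[2]),12)):
    th=np.radians(-73)-k;q=piv+.08*np.array([np.cos(th),np.sin(th)])
    print(np.round(rel(q[0],q[1],.0734,107-np.degrees(k),st),4).tolist())
E
python3 arc.py 4 48
```

```text
piv [0.50988823 0.19849753] radius 0.08193233178967772 clamp -0.004558811437906041 F [-3.19107186 -0.8438407   2.58397297] 0.24261350707920512
[0.0021, -0.006, -0.0006, -0.1294, 0.0351, 3.9597]
[0.0027, -0.0115, -0.0006, -0.1282, 0.0396, 7.9597]
[0.0037, -0.017, -0.0006, -0.1269, 0.0441, 11.9597]
[0.005, -0.0224, -0.0006, -0.1254, 0.0485, 15.9597]
[0.0067, -0.0277, -0.0005, -0.1239, 0.053, 19.9597]
[0.0088, -0.0329, -0.0005, -0.1222, 0.0574, 23.9597]
[0.0113, -0.0379, -0.0005, -0.1205, 0.0618, 27.9597]
[0.0141, -0.0428, -0.0005, -0.1186, 0.0662, 31.9597]
[0.0172, -0.0474, -0.0005, -0.1166, 0.0705, 35.9597]
[0.0206, -0.0518, -0.0005, -0.1145, 0.0748, 39.9597]
[0.0243, -0.056, -0.0005, -0.1123, 0.0791, 43.9597]
[0.0284, -0.0598, -0.0005, -0.11, 0.0834, 47.9597]
```

Call:
carry_out(commands=[[0.001,-0.006,0,0,0,4],[0.002,-0.0115,0,0,0,8],[0.003,-0.017,0,0,0,12],[0.0045,-0.0224,0,0,0,16],[0.006,-0.0277,0,0,0,20],[0.008,-0.0329,0,0,0,24],[0.0105,-0.0379,0,0,0,28],[0.0135,-0.0428,0,0,0,32],[0.0165,-0.0474,0,0,0,36],[0.02,-0.0518,0,0,0,40],[0.0238,-0.056,0,0,0,44],[0.028,-0.0598,0,0,0,48]])

```text
clock: 5.7
tool_pos: [0.4686, 0.128, 0.0728]
eef_rot: [0.871, 0.49, -0.002, 0.001]
contact_force: [-1.0, -4.3, 1.6]
opening: 0.245
```

```bash
python3 arc.py 51 92
```

```text
piv [0.50988823 0.19849753] radius 0.08168539776226291 clamp 0.8263860133521159 F [-1.04104987 -4.26083707  1.57871492] 0.24525964960984004
[0.0018, -0.0051, -0.0006, -0.0212, 0.2475, 2.7336]
[0.0022, -0.0103, -0.0006, -0.0132, 0.2481, 6.4608]
[0.0029, -0.0155, -0.0006, -0.0051, 0.2486, 10.1881]
[0.004, -0.0205, -0.0006, 0.003, 0.2489, 13.9154]
[0.0054, -0.0256, -0.0006, 0.0111, 0.2491, 17.6426]
[0.0072, -0.0305, -0.0006, 0.0192, 0.249, 21.3699]
[0.0092, -0.0352, -0.0006, 0.0274, 0.2488, 25.0972]
[0.0116, -0.0399, -0.0006, 0.0356, 0.2484, 28.8244]
[0.0142, -0.0444, -0.0007, 0.0438, 0.2479, 32.5517]
[0.0172, -0.0486, -0.0007, 0.052, 0.2471, 36.279]
[0.0204, -0.0527, -0.0007, 0.0602, 0.2462, 40.0062]
[0.0239, -0.0566, -0.0007, 0.0684, 0.2451, 43.7335]
```

Swinging nicely, with forces of only a few newtons. I'll finish the arc.

Call:
carry_out(commands=[[0.0005,-0.0051,0,0,0,3],[0.001,-0.0103,0,0,0,6.5],[0.002,-0.0155,0,0,0,10],[0.003,-0.0205,0,0,0,14],[0.0044,-0.0256,0,0,0,17.5],[0.0062,-0.0305,0,0,0,21.5],[0.0082,-0.0352,0,0,0,25],[0.0106,-0.0399,0,0,0,29],[0.0132,-0.0444,0,0,0,32.5],[0.0162,-0.0486,0,0,0,36],[0.0194,-0.0527,0,0,0,40],[0.0229,-0.0566,0,0,0,43.7]])

```text
clock: 6.9
tool_pos: [0.4307, 0.1773, 0.0728]
eef_rot: [0.991, 0.131, -0.003, 0.001]
contact_force: [-3.6, -2.5, 2.6]
opening: 0.248
```

```bash
python3 arc.py 90 94.5
```

```text
piv [0.50988823 0.19849753] radius 0.08194501681679345 clamp 1.6060595797242396 F [-3.60597031 -2.53088784  2.63522038] 0.24770440032106594
[0.002, 0.0028, -0.0007, 0.0838, 0.3224, -1.9379]
[0.002, 0.0023, -0.0007, 0.0849, 0.3221, -1.5288]
[0.002, 0.0017, -0.0007, 0.0861, 0.3218, -1.1197]
[0.0019, 0.0011, -0.0007, 0.0872, 0.3215, -0.7107]
[0.0019, 0.0005, -0.0007, 0.0884, 0.3211, -0.3016]
[0.0019, -0.0, -0.0007, 0.0895, 0.3208, 0.1075]
[0.0019, -0.0006, -0.0007, 0.0906, 0.3205, 0.5166]
[0.002, -0.0012, -0.0007, 0.0918, 0.3202, 0.9257]
[0.002, -0.0017, -0.0007, 0.0929, 0.3199, 1.3348]
[0.002, -0.0023, -0.0007, 0.0941, 0.3195, 1.7439]
[0.002, -0.0029, -0.0007, 0.0952, 0.3192, 2.153]
[0.002, -0.0035, -0.0007, 0.0964, 0.3189, 2.5621]
```

Call:
carry_out(commands=[[0.0,-0.0015,0,0,0,0],[0.0,-0.0025,0,0,0,0],[0.0,-0.0025,0,0,0,0]])

```text
clock: 7.2
tool_pos: [0.4304, 0.18, 0.0728]
eef_rot: [0.991, 0.133, -0.002, 0.001]
contact_force: [-4.0, -1.7, 2.7]
opening: 0.248
```

```bash
python3 arc.py 90 94.5 | head -1
```

```text
piv [0.50988823 0.19849753] radius 0.08156030753063055 clamp 1.6390981864871372 F [-4.02471821 -1.71688094  2.66900638] 0.2481701848972547
```

Call:
carry_out(commands=[[0.0,0.0,0,0,0,0],[0.0,0.0,0,0,0,0],[0.0,0.0,0,0,0,0],[0.0,0.0,0,0,0,0],[0.0,0.0,0,0,0,0],[0.0,0.0,-0.02,0,0,0],[0.0,0.0,-0.06,0,0,0],[0.0,0.0,-0.1,0,0,0],[0.0,0.0,-0.1,0,0,0]], fingers=0)

```text
clock: 8.1
tool_pos: [0.4353, 0.1823, 0.1769]
eef_rot: [0.991, 0.133, 0.004, -0.001]
contact_force: [0.6, -0.9, 0.6]
opening: 0.997
```

```bash
python3 - <<'E'
from h import *
print(rel(.577,.150,.175,17),r.get_state()["tool_pos"],r.get_state()["opening"])
E
python3 look.py opened [.54,.16,.05]
```

```text
[ 0.1282  0.0684  0.0029 -0.0821 -0.5064 -1.7625] [0.43527231 0.18231357 0.17685481] 0.9973872818564978
[0.4353 0.1823 0.1769] [ 0.6 -0.9  0.6] 0.9973872818564978 8.1
```

View pics/opened.png

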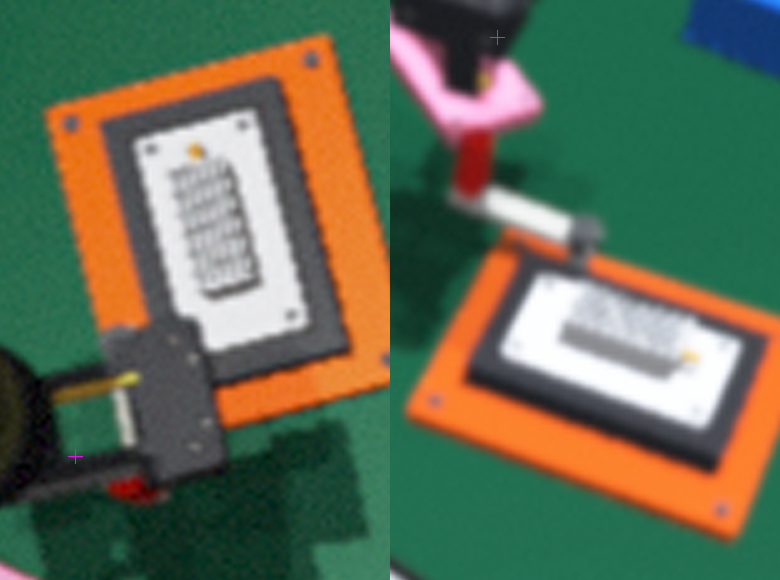

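The clamp points along the nest's -x and the housing is fully exposed. Next I'll measure the housing itself.

```bash
python3 - <<'E'
from h import *
for n,c in(("top",[.577,.15,.036]),("scene",[.577,.15,.036])):
    s=dict(np.load(n+"_opened.npz"));hsv=cv2.cvtColor(s["img"],cv2.COLOR_BGR2HSV)
    m=cv2.inRange(hsv,(0,0,140),(180,70,255));u=proj(s,c)[0].astype(int)
    lab=cv2.connectedComponentsWithStats(m)
    d=[(a[4],i) for i,a in enumerate(lab[2]) if i and abs(lab[3][i]-u).max()<15];i=max(d)[1]
    cc=cv2.findContours((lab[1]==i).astype(np.uint8),cv2.RETR_EXTERNAL,cv2.CHAIN_APPROX_NONE)[0][0][:,0]
    P=np.array([ray(s,p,.036)[:2] for p in cc],np.float32)*1000
    print(n,cv2.minAreaRect(P))
E
```

```text
top ((575.6179809570312, 151.03921508789062), (130.87232971191406, 71.68902587890625), 16.939125061035156)
scene ((578.0611572265625, 149.21871948242188), (135.70486450195312, 81.4459228515625), 17.109800338745117)
```

Call:
carry_out(commands=[[0.1282,0.0684,0.003,-0.1,-0.5,-1.8],[0.1282,0.0684,0.003,-0.1,-0.5,-1.8],[0.1282,0.0684,0.003,-0.1,-0.5,-1.8],[0.1282,0.0684,0.003,-0.1,-0.5,-1.8],[0.1282,0.0684,0.06,-0.1,-0.5,-1.8],[0.1282,0.0684,0.06,-0.1,-0.5,-1.8],[0.1282,0.0684,0.06,-0.1,-0.5,-1.8],[0.1282,0.0684,0.06,-0.1,-0.5,-1.8]])

```text
clock: 9.0
tool_pos: [0.5741, 0.1493, 0.1134]
eef_rot: [0.989, 0.149, -0.004, 0.001]
contact_force: [-0.6, 0.1, 0.2]
opening: 1.002
```

```bash
python3 - <<'E'
from h import *
print(rel(.577,.150,.04,17),r.get_state()["tool_pos"],r.get_state()["opening"])
E
python3 look.py overh [.577,.15,.06]
```

```text
[3.60e-03 1.00e-04 7.34e-02 9.29e-02 5.09e-01 8.39e-02] [0.57410869 0.14930778 0.11344511] 1.002284090444103
[0.5741 0.1493 0.1134] [-0.6  0.1  0.2] 1.002284090444103 9.0
```

View pics/overh.png

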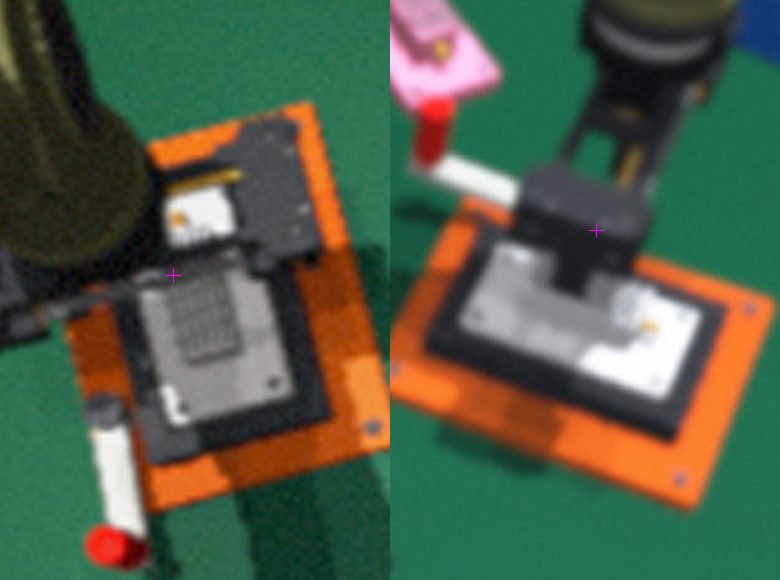

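Call:
carry_out(commands=[[0.003,0.0,0.0,0,0,0],[0.003,0.0,0.0,0,0,0],[0.003,0.0,0.0,0,0,0],[0.003,0.0,0.0,0,0,0]])

```text
clock: 9.5
tool_pos: [0.5773, 0.1499, 0.1132]
eef_rot: [0.989, 0.148, -0.004, 0.001]
contact_force: [-0.4, 0.1, 0.1]
opening: 0.995
```

```bash
python3 - <<'E'
from h import *
for i in range(3): print(rel(.577,.150,.04,17));r.snapshot("top")
E
```

```text
[ 4.000e-04 -3.000e-04  7.320e-02  9.580e-02  4.807e-01  5.560e-02]
[ 5.000e-04 -3.000e-04  7.310e-02  9.780e-02  4.908e-01  5.390e-02]
[ 6.000e-04 -3.000e-04  7.300e-02  9.660e-02  5.043e-01  5.600e-02]
```

Call:
carry_out(commands=[[0.0,0.0,0.02,0.1,0.5,0],[0.0,0.0,0.04,0.1,0.5,0],[0.0,0.0,0.058,0.1,0.5,0],[0.0,0.0,0.068,0.1,0.5,0],[0.0,0.0,0.072,0.1,0.5,0],[0.0,0.0,0.072,0.1,0.5,0],[0.0,0.0,0.072,0.1,0.5,0]])

```text
clock: 10.35
tool_pos: [0.5772, 0.1497, 0.0416]
eef_rot: [0.989, 0.148, 0.001, -0.0]
contact_force: [0.1, -0.5, 0.1]
opening: 1.004
```

```bash
python3 -c "
from h import *
print(rel(.577,.150,.04,17),r.get_state()['contact_force'])"
```

```text
[-0.0001 -0.0003  0.0016  0.0002 -0.0697  0.0578] [ 0.13714508 -0.51430755  0.11027745]
```

Level and on target. I'll close with 35 N.

Call:
carry_out(commands=[[0.0,0.0,0.001,0,0,0],[0.0,0.0,0.001,0,0,0],[0.0,0.0,0.001,0,0,0],[0.0,0.0,0.001,0,0,0],[0.0,0.0,0.001,0,0,0],[0.0,0.0,0.001,0,0,0],[0.0,0.0,0.001,0,0,0],[0.0,0.0,0.001,0,0,0],[0.0,0.0,0.001,0,0,0],[0.0,0.0,0.001,0,0,0]], fingers=255, grip_force=35)

```text
clock: 11.35
tool_pos: [0.5766, 0.1497, 0.0399]
eef_rot: [0.989, 0.148, -0.0, -0.0]
contact_force: [-1.0, 0.1, -0.4]
opening: 0.362
```

```bash
python3 -c "
from h import *
s=r.get_state();print(rel(.577,.150,.04,17),s['contact_force'],s['moment'],s['opening'])"
```

```text
[ 0.0005 -0.0001 -0.0001 -0.0123  0.0035  0.0609] [-0.96289503  0.0821067  -0.42170122] [ 0.09736848 -0.00755009 -0.03449622] 0.3615033498290319
```

Call:
carry_out(commands=[[0,0,-0.003,0,0,0],[0,0,-0.007,0,0,0],[0,0,-0.012,0,0,0],[0,0,-0.018,0,0,0],[0,0,-0.026,0,0,0],[0,0,-0.04,0,0,0],[0,0,-0.06,0,0,0],[0,0,-0.08,0,0,0],[0,0,-0.1,0,0,0],[0,0,-0.11,0,0,0],[0,0,-0.11,0,0,0],[0,0,-0.11,0,0,0]])

```text
clock: 12.55
tool_pos: [0.5762, 0.1495, 0.1497]
eef_rot: [0.989, 0.148, -0.0, -0.0]
contact_force: [-0.7, 0.5, -6.2]
opening: 0.358
```

```bash
python3 look.py lifted [.577,.15,.13]; python3 -c "
from h import *
s=r.get_state();print(rel(.587,-.3285,.15,-3.2),s['contact_force'],s['moment'],s['opening'])"
```

```text
[0.5762 0.1495 0.1497] [-0.7  0.5 -6.2] 0.3577247893825254 12.55
[-1.29400e-01  4.60200e-01 -9.00000e-04  1.60000e-02  1.31800e-01
  2.02619e+01] [-0.32088548 -0.29728737 -5.20183975] [-0.05430169  0.07618682  0.01354583] 0.356872615782264
```

View pics/lifted.png

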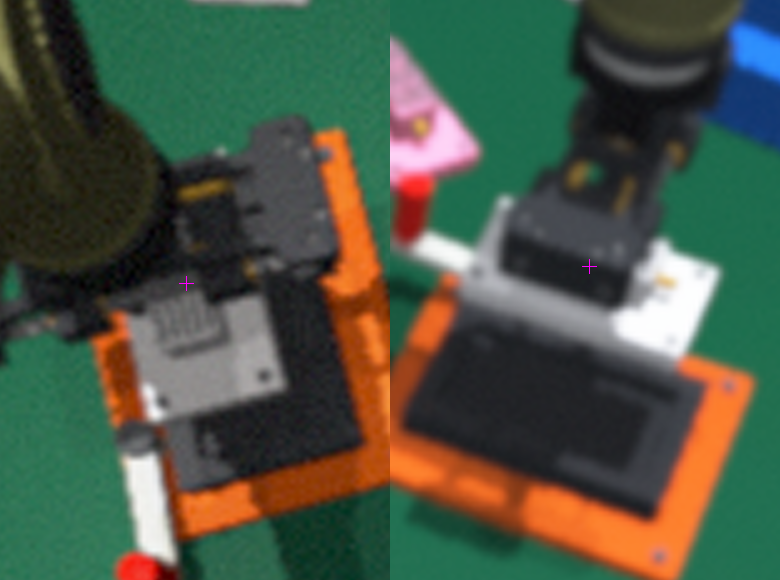

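Call:
carry_out(commands=[[-0.004,0.014,0,0,0,0.6],[-0.011,0.04,0,0,0,1.8],[-0.021,0.075,0,0,0,3.3],[-0.032,0.115,0,0,0,5],[-0.044,0.155,0,0,0,6.8],[-0.055,0.195,0,0,0,8.6],[-0.066,0.235,0,0,0,10.3],[-0.077,0.275,0,0,0,12.1],[-0.088,0.315,0,0,0,13.9],[-0.099,0.35,0,0,0,15.4],[-0.107,0.38,0,0,0,16.7],[-0.113,0.4,0,0,0,17.6]])

```text
clock: 13.85
tool_pos: [0.5837, -0.2712, 0.149]
eef_rot: [1.0, -0.008, -0.001, 0.001]
contact_force: [0.6, 0.1, -4.9]
opening: 0.364
```

Call:
carry_out(commands=[[0,0,0,0,0,0],[0,0,0,0,0,0],[0,0,0,0,0,0]])

```text
clock: 14.15
tool_pos: [0.5856, -0.2644, 0.1492]
eef_rot: [1.0, -0.004, -0.001, -0.001]
contact_force: [0.2, 0.4, -5.1]
opening: 0.361
```

```bash
python3 -c "
from h import *
s=r.get_state();print(rel(.587,-.3285,.15,-3.2),s['tool_pos'],s['contact_force'],s['opening'])"
```

```text
[ 2.0000e-03  6.4100e-02 -9.0000e-04 -1.0800e-01  7.6600e-02  2.7364e+00] [ 0.58555046 -0.26442622  0.14924843] [ 0.15229624  0.37089781 -5.11055283] 0.3610544077886411
```

Call:
carry_out(commands=[[0.0005,0.015,0,0,0,0.7],[0.001,0.035,0,0,0,1.5],[0.0015,0.052,0,0,0,2.3],[0.002,0.061,0,0,0,2.7],[0.002,0.064,0.01,0,0,2.7],[0.002,0.064,0.03,0,0,2.7],[0.002,0.064,0.05,0,0,2.7],[0.002,0.064,0.06,0,0,2.7],[0.002,0.064,0.06,0,0,2.7],[0.002,0.064,0.06,0,0,2.7],[0.002,0.064,0.06,0,0,2.7]])

```text
clock: 15.25
tool_pos: [0.5882, -0.3303, 0.091]
eef_rot: [1.0, -0.028, 0.001, 0.0]
contact_force: [0.6, 0.9, -4.3]
opening: 0.363
```

```bash
python3 look.py overtray [.587,-.328,.05]; python3 -c "
from h import *
s=r.get_state();print(rel(.587,-.3285,.023,-3.2),s['tool_pos'],s['contact_force'],s['opening'])"
```

```text
[ 0.5882 -0.3303  0.091 ] [ 0.6  0.9 -4.3] 0.36314564820882517 15.25
[-0.0013 -0.0018  0.068   0.0453 -0.1077 -0.0437] [ 0.5880401  -0.33033404  0.09101287] [-0.16142899  0.23738159 -5.26891043] 0.35539537875149524
```

View pics/overtray.png

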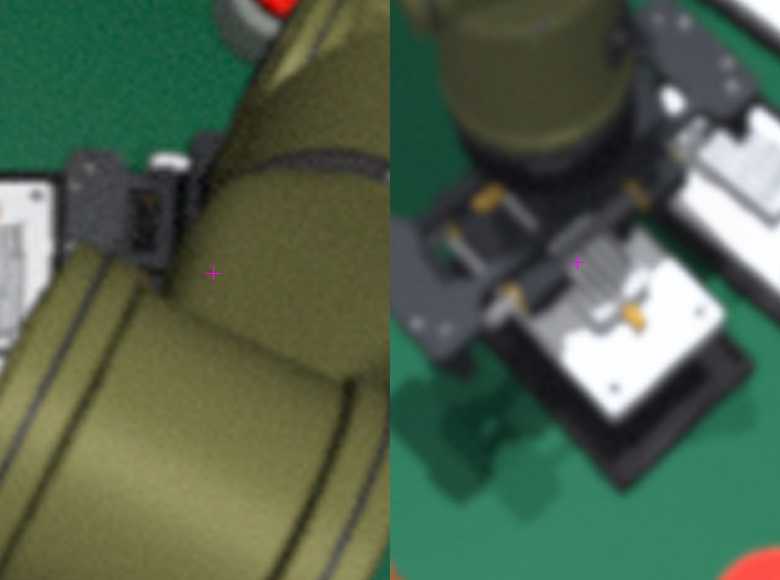

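Call:
carry_out(commands=[[-0.001,-0.0015,0.02,0,0,0],[-0.001,-0.0015,0.036,0,0,0],[-0.001,-0.0015,0.048,0,0,0],[-0.001,-0.0015,0.054,0,0,0],[-0.001,-0.0015,0.056,0,0,0],[-0.001,-0.0015,0.056,0,0,0],[-0.001,-0.0015,0.056,0,0,0]])

```text
clock: 16.05
tool_pos: [0.5869, -0.3288, 0.0345]
eef_rot: [1.0, -0.028, 0.001, 0.0]
contact_force: [0.2, 0.2, -4.8]
opening: 0.357
```

```bash
python3 look.py nearfloor [.587,-.328,.03]; python3 -c "
from h import *
s=r.get_state();print(rel(.587,-.3285,.024,-3.2),s['tool_pos'],s['contact_force'],s['opening'])"
```

```text
[ 0.5869 -0.3288  0.0345] [ 0.2  0.2 -4.8] 0.3566760055887876 16.05
[ 0.0001 -0.0002  0.0106  0.0282 -0.0656 -0.0459] [ 0.58688037 -0.32870008  0.03459443] [ 0.44710958  0.30416585 -5.29898121] 0.35710834423353877
```

View pics/nearfloor.png

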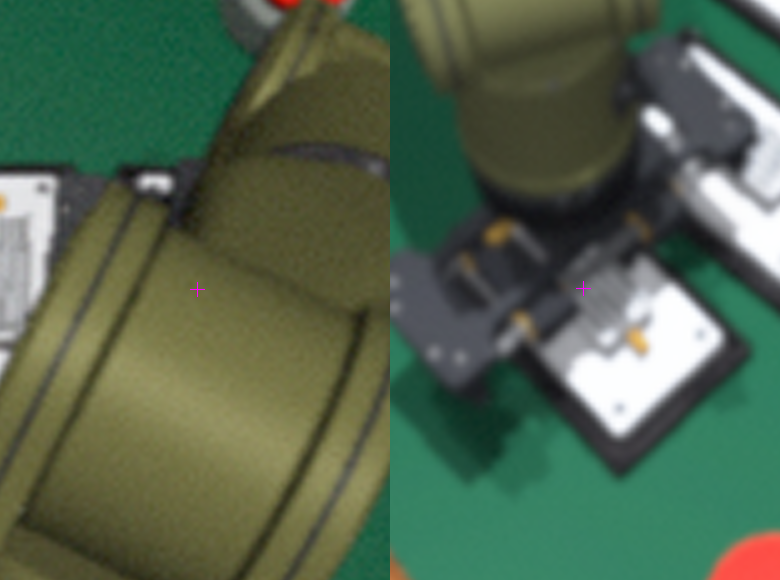

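The housing is centred over the tray. I'll lower the last centimetre slowly and watch the force.

Call:
carry_out(commands=[[0,0,0.002,0,0,0],[0,0,0.004,0,0,0],[0,0,0.006,0,0,0],[0,0,0.0075,0,0,0],[0,0,0.0085,0,0,0],[0,0,0.009,0,0,0],[0,0,0.0095,0,0,0],[0,0,0.01,0,0,0],[0,0,0.01,0,0,0],[0,0,0.01,0,0,0]])

```text
clock: 17.15
tool_pos: [0.5865, -0.3284, 0.024]
eef_rot: [1.0, -0.028, 0.0, 0.0]
contact_force: [-0.4, 0.2, -4.0]
opening: 0.359
```

```bash
python3 -c "
from h import *
s=r.get_state();print(s['tool_pos'],s['contact_force'],s['moment'],s['opening'])"
```

```text
[ 0.58645488 -0.32844437  0.02396228] [-0.36153685  0.15131725 -4.0323687 ] [-0.00030226  0.01185062  0.01902192] 0.35889302065520406
```

Call:
carry_out(commands=[[0,0,0.0005,0,0,0],[0,0,0.001,0,0,0],[0,0,0.001,0,0,0],[0,0,0.001,0,0,0]])

```text
clock: 17.55
tool_pos: [0.5864, -0.3285, 0.0239]
eef_rot: [1.0, -0.028, 0.0, 0.0]
contact_force: [-2.7, 2.5, 6.1]
opening: 0.359
```

```bash
python3 -c "
from h import *
s=r.get_state();print(s['tool_pos'],s['contact_force'],s['moment'],s['opening'])"
```

```text
[ 0.58644721 -0.32845916  0.02391615] [-2.68767227  2.51577737  6.14199553] [0.41539457 0.60106584 0.012228  ] 0.35884805246768847
```

The force reversed to +6 N at TCP z 0.024, so the housing is on the floor. I'll open partway and rise.

Call:
carry_out(commands=[[0,0,0,0,0,0],[0,0,0,0,0,0],[0,0,0,0,0,0],[0,0,0,0,0,0],[0,0,0,0,0,0],[0,0,-0.005,0,0,0],[0,0,-0.02,0,0,0],[0,0,-0.05,0,0,0],[0,0,-0.09,0,0,0],[0,0,-0.13,0,0,0],[0,0,-0.16,0,0,0],[0,0,-0.16,0,0,0]], fingers=110)

```text
clock: 18.75
tool_pos: [0.5895, -0.3304, 0.1896]
eef_rot: [1.0, -0.028, 0.005, 0.003]
contact_force: [-0.9, -0.8, -0.4]
opening: 0.567
```

Call:
carry_out(commands=[[-0.05,-0.04,-0.02,0,0,0],[-0.1,-0.08,-0.04,0,0,0],[-0.14,-0.12,-0.06,0,0,0],[-0.16,-0.16,-0.06,0,0,0],[-0.17,-0.2,-0.06,0,0,0],[-0.17,-0.24,-0.06,0,0,0],[-0.17,-0.26,-0.06,0,0,0],[-0.17,-0.26,-0.06,0,0,0],[-0.17,-0.26,-0.06,0,0,0],[-0.17,-0.26,-0.06,0,0,0]])

```text
clock: 19.75
tool_pos: [0.4314, -0.0606, 0.243]
eef_rot: [1.0, -0.029, 0.0, 0.0]
contact_force: [-0.0, 0.2, -0.5]
opening: 0.568
```

```bash
python3 look.py placed [.587,-.328,.02]; python3 - <<'E'
from h import *
for n in("top","scene"):
    s=dict(np.load(n+"_placed.npz"));cv2.imwrite(f"pics/{n}_placed.png",cv2.resize(s["img"],(800,600)))
E
```

```text
[ 0.4314 -0.0606  0.243 ] [-0.   0.2 -0.5] 0.5682805038478491 19.75
```

View pics/placed.png

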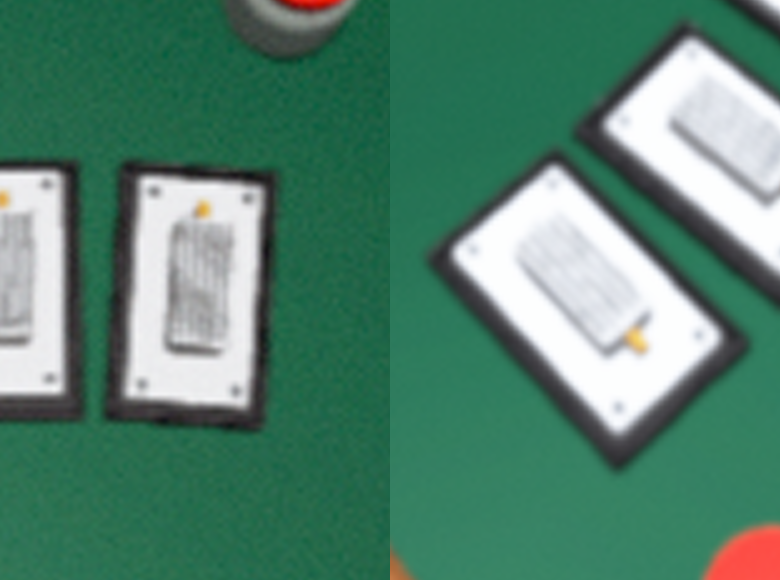

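View pics/scene_placed.png

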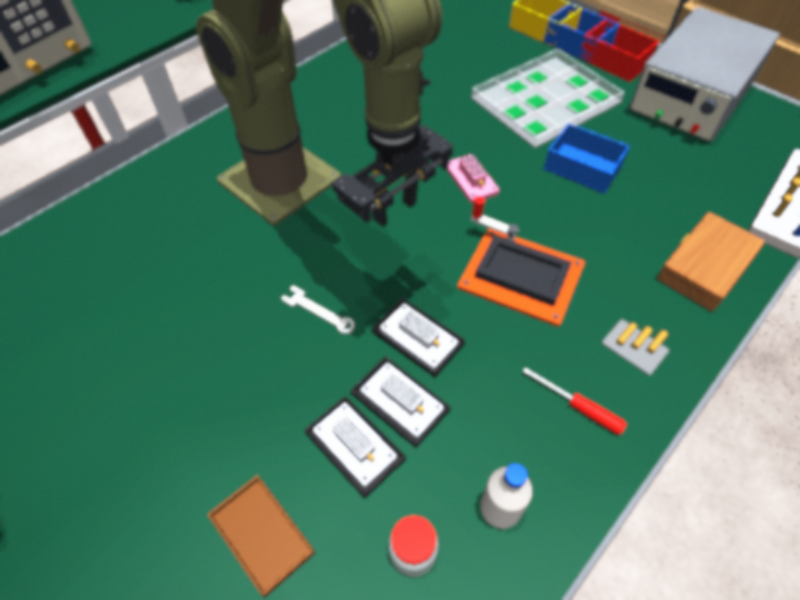

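View pics/top_placed.png

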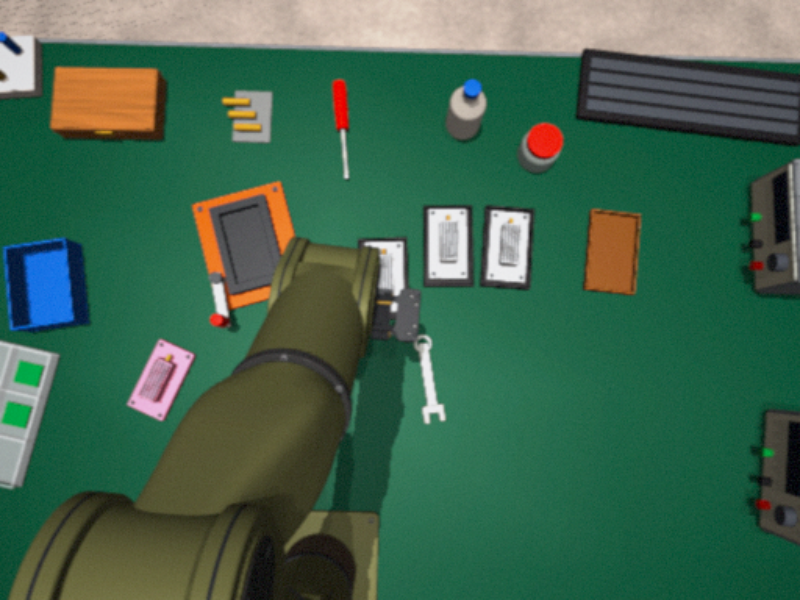

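The housing lies flat inside the tray with even margins at (508,247). The clamp is open at (220,300), the finished housings and wrench haven't moved, and the gripper is clear. I'm handing in.

```bash
python3 -c "
from plant import r
print(r.finish_job())"
```

```text
the job is handed in; nothing more can be done
None
```

The housing now lies flat in the empty black tray, the clamp is left open, and the job was handed in at about 20 s of the 58 s allowed.

- **Clamp:** I gripped the red knob at about 10 N and swung the arm to about 1.64 rad, against the 1.65 stop. Forces stayed at a few newtons.
- **Lift:** I gripped the block across its width. The fingers stopped at 31.8 mm, which matches the given 32 mm. The lift was straight up and level to within about 0.1°.
- **Placing:** I lowered the housing until the wrist force reversed to +6 N with the tool tip at 24 mm, which matches the tray floor. Only then did I let go.

**Last pictures:** The housing sits inside the tray with even margins. The finished housings, wrench, brown tray and pink housing look unmoved, and the gripper touches nothing.

**Disagreement:** The two cameras differed by about 4 mm on the tray's position and 2–3 mm on the housing's. I used the averages, and they fitted. No check failed.

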